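# Make up the scale kit and the pressure kit

## Robot

A 6-joint arm with a two-finger parallel gripper is mounted at the origin on the work surface. World frame = base frame: x ahead of the robot, y to its left, z up, the work surface at z = 0. Lengths are in mm, angles in rad, forces in N, time in s.
With the tool pointing down it reaches from about 400 to 825 mm from the base axis. Payload 7 kg.
Tool frame: the origin (TCP) lies at the very end of the fingers, on their centre line; the grasp point (between the pads) lies 19 mm behind it; z points along the fingers, y is the direction in which the jaws open and shut (so a half turn about z gives the same grasp; the last joint's range is limited). The gripper opens to 88 mm and grips with 3 to 60 N. Pads are 19 mm wide; open, the fingers measure 130 mm over their backs; the gripper's body (78 mm by 193 mm) begins 47 mm behind the grasp point.
Start: joints at [1.435, 0.359, 0.012, 0, -1.224, -0.288], TCP at [277.584, 615.258, 226.561] pointing down, gripper open.
Joint ranges: [-3.07, 3.07], [-1.43, 2.12], [-1.02, 1.25], [-3.03, 1.67], [-3.05, -0], [-3.03, 3.03]. Speed limits (rad/s): [2.39, 2.39, 3.01, 3.14, 3.14, 3.14].

## Interface

Orientations are given as a unit quaternion [x, y, z, w].
In Python, from plant import bot gives the robot as it stands. Calls block until the motion is done:
- bot.move_ptp(position, orientation): joint-space move of the TCP to a pose.
- bot.line_to(position, velocity=150, ori=None): straight line of the TCP; ori=None keeps the orientation; velocity is the mean speed in mm/s.
- bot.move_joints(angles): joint-space move.
- bot.move_gripper(opening, force=None): finger opening in mm; force is the grip in N (None keeps the last); returns when the fingers have stopped.
- bot.pause(seconds).
- bot.solve_ik(position, orientation): joint angles nearest the present ones, or None.
- bot.read_state(): the state.
- bot.camera(name): name is "scene" or "top" or "wrist"; returns the picture (480x640x3 uint8, red, green, blue); there is no depth.
- bot.get_calibration(name): a dict with "fx", "fy", "cx", "cy" (pixels), "distortion" ([k1, k2, p1, p2, k3] as OpenCV has them; the pictures are not rectified), "view" (4x4, takes a point from world to camera coordinates); the wrist camera has in their place "T_tool_cam" (4x4, takes a point from camera to tool coordinates, whose origin is the TCP and whose axes are the flange's). Camera axes: x right, y up, looking along -z (the intrinsics and any distortion apply to the point x, -y, -z); pixel columns grow to the right and rows downward; lengths in mm; the calibration is good to about 2 mm. A picture is of the moment at which its call begins: read the wrist's pose just before it. get_calibration takes no time and is no camera call.
A pose or a line that the arm cannot do raises bot.Unreachable and nothing moves.
- bot.close_job(): hands the job in, once; it reports no verdict.
The state is a dict: "t": time; "joint_pos": joint angles; "qvel": joint speeds; "tau": joint torques, N m; "tcp_pos": TCP position; "eef_rot": TCP orientation; "contact_force": force on the tool from outside, world axes, zero at the start; "moment": the same for the moment, N m; "width": finger opening in mm.
Only numpy, scipy, OpenCV 4.12 (cv2) and the standard library are available. Lean on these libraries where they do the work, as an engineer would, in place of code of your own. Each camera call takes 0.05 s, during which the arm holds its last target.

## Task

Make up two service kits. The scale kit goes in the blue tray: slide its divider so that the yellow spirit level fits flat in the longer compartment, and stand the brass weight in the shorter one; the pressure kit goes in the green tray: the dial gauge in one compartment, face up, and the steel T-connector in the other, branch up. Set everything down upright on the tray floors, do not drop anything, and leave the handheld meter and the white scale where they are.

Things in the scene. Friction and masses are not known exactly. Their poses are not given: they have to be found in the camera images.
- level: Yellow spirit level, a bar 150 x 20 x 30 mm (x, y, z) with two black patches and a green vial on top, about 140 g. Origin at the centre of its underside, x along its length, z up when the vial is on top. Pinch it across y near the middle. It starts on the bench.
- weight: Brass test weight, about 400 g: a round base 42 mm in diameter and 28 mm high, a short neck, and a grip knob 18 mm in diameter from 38 to 60 mm above the underside (total height 60 mm). Origin at the centre of its underside, z up; round about z. Pinch the knob. It starts standing on the bench.
- gauge: Black round dial gauge with a white face and red needle, lying face up: 52 mm in diameter, 30 mm high, about 150 g, with a steel stem 10 mm in diameter that reaches 38 mm from the centre along -x. Origin at the centre of its underside, z up out of the face. Pinch it across y, clear of the stem. It starts on the bench.
- connector: Steel T-connector, about 100 g: a 26 mm cube with a 14 mm nozzle to each side along x (64 mm overall, copper rings) and a 12 mm branch on top, 39 mm high overall. Origin at the centre of its underside, z up along the branch. Pinch the cube across y. It starts on the bench.
- blue_tray: Blue kit tray, fixed to the bench: open box 262 x 88 x 32 mm outside (x, y, z), walls and floor 4 mm, so inside it is 254 x 80 mm and its floor lies 4 mm above the bench. Origin at the centre of its underside, x along its length. A movable divider across it parts it into a compartment on the -x side (to become the long one, for the level) and one on the +x side (for the weight). At the start neither is long enough for the level.
- divider (a joint): Position (m) of the blue tray's sliding divider: 0 to 0.075, growing as it moves along the tray's +x; the divider's middle lies at x = -0.012 + this value in the tray's frame. The plate is 6 mm thick, so the -x compartment is 0.112 + value long and the +x one 0.136 - value. It starts between 0 and 0.024, cannot go below 0, resists with about 1.5 N and stays where it is left.
- divider_tab (a point): Top centre of the red grip tab on the divider (the divider's plate is white), 58 mm above the tray's underside. The tab is 10 mm thick along the tray's x, 30 mm wide along the tray's y, and 30 mm tall (28 to 58 mm above the tray's underside). Axes as the tray's. Pinch it across x.
- green_tray: Green kit tray, fixed to the bench: open box 198 x 113 x 32 mm outside (x, y, z), walls and floor 4 mm, floor 4 mm above the bench. A fixed 4 mm wall across its middle (x = 0) parts it into two equal compartments, each 93 mm (x) by 105 mm (y), centred at x = -0.0485 and +0.0485. Origin at the centre of its underside, x along its length.
- meter: Handheld black meter with keys and one orange end, 89 x 180 x 36 mm, lying loose on the bench. Origin at the centre of its underside. Not part of the kits: leave it alone.
- scale: White table scale with a round pan, 190 x 150 x 40 mm, standing loose on the bench. Origin at the centre of its underside. Not part of the kits: leave it alone.
Things that resemble listed ones, but are neither listed nor needed, are in the scene too. Of the things like the level, leave any that is pink; of the rest the smaller one is meant. Leave any purple look-alike of the gauge alone.

How it is judged:
By the outcome, as a careful person would: the job done as asked, in the order asked, and still so for the second after the job is handed in, with the robot touching nothing.
It also fails if it takes over 123 s, if anything falls off the work surface, if the arm or the gripper's body presses on something with over 40 N, if the wrist force passes 120 N, or if a joint passes its speed limit or range.

## Working session

There is one attempt and no reset: what is moved stays moved. The work goes in short steps, each a Python script; the robot and the scene stay as the last script left them, time stands still between calls to the robot, and variables do not carry over. Pictures are saved under pics/ and viewed, and the job is handed in when it is done.

```bash
ls; mkdir -p pics; python3 - <<'E'
from plant import bot
import cv2,numpy as np
np.set_printoptions(precision=4,suppress=True)
s=bot.read_state();print(s)
for n in("scene","top","wrist"):
    im=bot.camera(n);cv2.imwrite(f"pics/{n}0.png",im[:,:,::-1]);c=bot.get_calibration(n);print(n,c)
E
```

```text
pics
{'t': 0.0, 'joint_pos': array([ 1.4351,  0.3594,  0.011 , -0.0004, -1.2241, -0.2881]), 'qvel': array([ 0.001 ,  0.0006,  0.0009, -0.    , -0.0012, -0.0024]), 'tau': array([ -0.0001, -58.2719,  29.3063,   6.9972,   0.0072,  -0.0002]), 'tcp_pos': array([277.417 , 614.8023, 225.6295]), 'eef_rot': array([ 0.9776, -0.2104, -0.0001,  0.0008]), 'contact_force': array([-0.7921, -0.3209, -0.3108]), 'moment': array([-0.0186,  0.0799, -0.0067]), 'width': 87.98471017361238}
scene {'fx': 484.31590779914706, 'fy': 484.31590779914706, 'cx': 319.9984098158645, 'cy': 245.59282041389636, 'distortion': array([-0.0629,  0.    ,  0.    ,  0.    ,  0.    ]), 'view': array([[    0.3493,     0.937 ,    -0.0055,  -180.9613],
       [   -0.5244,     0.2004,     0.8275,   225.3503],
       [    0.7765,    -0.2862,     0.5614, -1726.2678],
       [    0.    ,     0.    ,     0.    ,     1.    ]])}
top {'fx': 623.7656456411744, 'fy': 623.7656456411744, 'cx': 313.2570802610655, 'cy': 240.6577542217417, 'distortion': array([-0.0692,  0.    ,  0.    ,  0.    ,  0.    ]), 'view': array([[    0.0126,    -0.9999,    -0.0026,    -1.7811],
       [    0.9943,     0.0122,     0.1058,  -560.2634],
       [   -0.1058,    -0.0039,     0.9944, -1449.1434],
       [    0.    ,     0.    ,     0.    ,     1.    ]])}
wrist {'fx': 390.87658085327945, 'fy': 390.87658085327945, 'cx': 312.10151821670354, 'cy': 231.38645009534446, 'distortion': array([0.0197, 0.    , 0.    , 0.    , 0.    ]), 'T_tool_cam': array([[  -0.0003,    0.9654,    0.2607,   69.8277],
       [   1.    ,   -0.0001,    0.0014,    0.2582],
       [   0.0014,    0.2607,   -0.9654, -157.264 ],
       [   0.    ,    0.    ,    0.    ,    1.    ]])}
```

View pics/scene0.png

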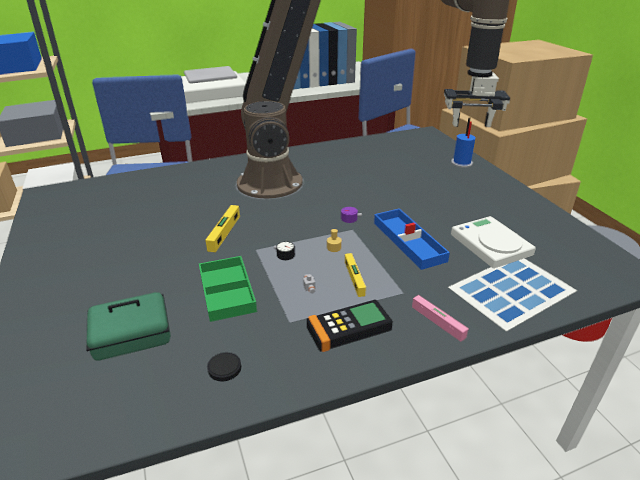

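View pics/top0.png

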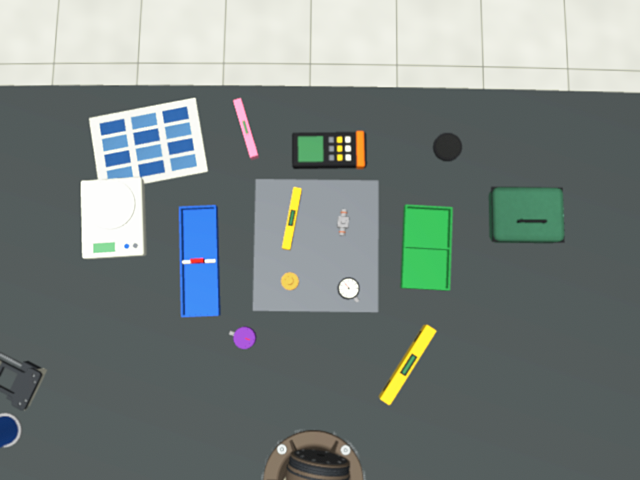

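View pics/wrist0.png

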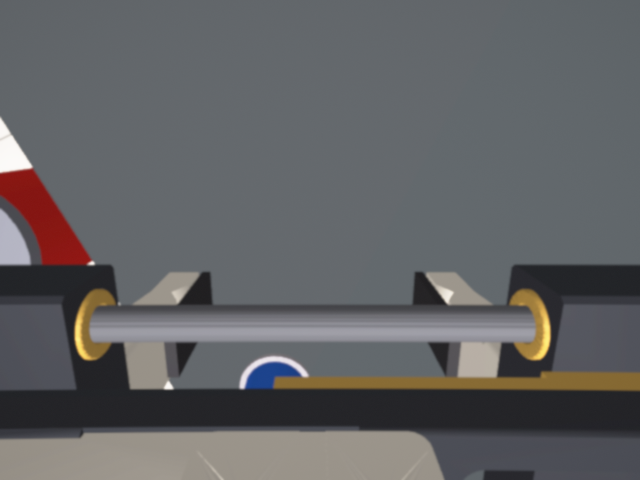

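Scene: the top view shows the candidates.
- **Level:** small yellow at (291,218), larger yellow at (408,365) and pink at (246,128). I choose (291,218).
- **Gauge:** white-faced with stem at (348,288), purple at (244,338) and a black disc at (447,147). I choose (348,288).
- **Weight:** (290,281).
- **Connector:** (343,222).
- **Trays:** blue at (199,261) with its tab at (197,261), green at (427,248). The green toolbox at (527,215) and the blue cup and sheet are distractors.

Next I measure these and take a crop to check the choice.

```bash
cat > h.py <<'E'
from plant import bot
import cv2,numpy as np
from scipy.spatial.transform import Rotation as R
np.set_printoptions(precision=3,suppress=True)
def campose(name,st=None):
    c=bot.get_calibration(name)
    if name=="wrist":
        st=st or bot.read_state()
        T=np.eye(4);T[:3,:3]=R.from_quat(st['eef_rot']).as_matrix();T[:3,3]=st['tcp_pos']
        W=T@c['T_tool_cam']
    else: W=np.linalg.inv(c['view'])
    K=np.array([[c['fx'],0,c['cx']],[0,c['fy'],c['cy']],[0,0,1]])
    return W,K,np.array(c['distortion'])
def rays(px,cam):
    W,K,D=cam
    u=cv2.undistortPoints(np.float64(px).reshape(-1,1,2),K,D)[:,0]
    d=np.c_[u[:,0],-u[:,1],-np.ones(len(u))]@W[:3,:3].T
    return W[:3,3],d
def onz(px,z,cam):
    o,d=rays(px,cam); return o+d*((z-o[2])/d[:,2])[:,None]
def proj(P,cam):
    W,K,D=cam; V=np.linalg.inv(W);q=np.atleast_2d(P)@V[:3,:3].T+V[:3,3]
    q=q*[1,-1,-1]
    return cv2.projectPoints(q.reshape(-1,1,3),np.zeros(3),np.zeros(3),K,D)[0][:,0]
def blobs(im,lo,hi,amin=15,roi=None):
    m=cv2.inRange(cv2.cvtColor(im,cv2.COLOR_RGB2HSV),np.array(lo),np.array(hi))
    if roi is not None:
        k=np.zeros_like(m);x0,y0,x1,y1=roi;k[y0:y1,x0:x1]=1;m=m*k
    cs,_=cv2.findContours(m,cv2.RETR_EXTERNAL,cv2.CHAIN_APPROX_NONE)
    return m,sorted([c for c in cs if cv2.contourArea(c)>=amin],key=cv2.contourArea,reverse=True)
def down(yaw):  # tool y axis (jaw) direction = yaw+90deg
    return (R.from_euler('z',yaw)*R.from_quat([1,0,0,0])).as_quat()
def rect(P):
    (c,(w,h),a)=cv2.minAreaRect(np.float32(P[:,:2]))
    b=cv2.boxPoints((c,(w,h),a)); e1=b[1]-b[0];e2=b[2]-b[1]
    e=e1 if np.hypot(*e1)>np.hypot(*e2) else e2
    return np.array(c),max(w,h),min(w,h),np.arctan2(e[1],e[0])
E
cat > m.py <<'E'
from h import *
im=cv2.imread("pics/top0.png")[:,:,::-1].copy();cam=campose("top")
def show(n,lo,hi,z,amin=15,roi=None,k=4):
    m,cs=blobs(im,lo,hi,amin,roi)
    for c in cs[:k]:
        P=onz(c.reshape(-1,2),z,cam);r=rect(P);print(n,c.reshape(-1,2).mean(0),r[0],"%.1f %.1f yaw %.3f"%r[1:])
show("yellow",(22,150,120),(35,255,255),30,roi=(250,170,450,420))
show("blue",(100,150,60),(125,255,255),32,100,(170,195,230,330))
show("green",(50,120,60),(85,255,255),32,100,(395,195,460,300))
show("brass",(12,100,80),(24,255,255),30,10,(270,265,310,300))
show("gauge",(0,0,150),(180,60,255),30,10,(330,270,370,310))
show("conn",(0,0,130),(180,90,255),20,5,(330,200,360,240))
show("red",(0,150,80),(8,255,255),58,5,(170,195,230,330))
cv2.imwrite("pics/crop.png",cv2.resize(im[170:330,165:385],None,fx=3.5,fy=3.5,interpolation=cv2.INTER_CUBIC)[:,:,::-1])
E
python3 m.py
```

```text
yellow [407.118 364.041] [ 274.204 -217.268] 206.3 33.1 yaw -0.565
yellow [291.364 218.485] [613.491  57.805] 149.7 19.5 yaw -0.171
yellow [289.476 280.905] [463.991  59.948] 35.0 34.9 yaw 0.800
blue [198.705 260.914] [510.238 275.717] 262.9 92.3 yaw 0.055
green [426.411 247.388] [ 548.565 -263.061] 199.9 116.8 yaw -0.044
brass [289.5   280.604] [465.172  59.964] 40.0 39.9 yaw 0.800
gauge [349.5 289.5] [445.875 -81.653] 92.2 91.6 yaw -1.559
conn [344.5 219.5] [613.34  -69.092] 94.5 69.7 yaw 0.010
red [196.778 260.556] [507.627 274.798] 28.3 5.1 yaw -1.467
```

View pics/crop.png

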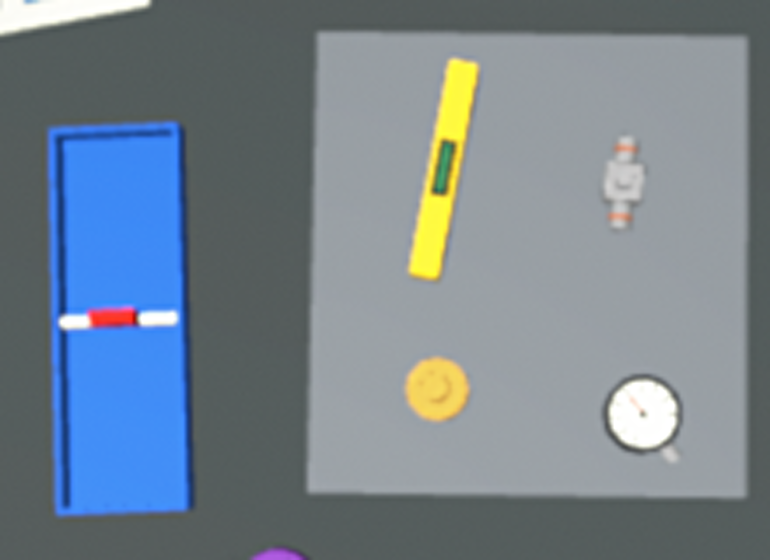

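The crop confirms the choices: small yellow level, brass weight, white-faced gauge with its stem to the lower right, and the steel T with branch up. The tray's +x sign can't be told from this view, because the divider sits about 2.6 mm off centre. I'll take closer wrist views next.

```bash
python3 - <<'E'
from h import *
import pickle
out=[]
for i,(x,y) in enumerate([(455,170),(455,-90)]):
    bot.move_ptp([x,y,240],down(0)); bot.pause(0.15)
    s=bot.read_state(); im=bot.camera("wrist"); cam=campose("wrist",s)
    cv2.imwrite(f"pics/w{i+1}.png",im[:,:,::-1]); out.append(cam); print(s['t'],s['tcp_pos'],s['contact_force'],s['joint_pos'])
pickle.dump(out,open("cams.pkl","wb"))
E
```

```text
2.05 [455.014 170.672 239.81 ] [ 0.201 -0.281 -0.411] [ 0.765  0.034 -0.37  -0.    -1.167  0.807]
3.2667 [455.412 -88.891 239.969] [-0.257  0.446  0.387] [ 0.233 -0.006 -0.41  -0.    -1.166  1.339]
```

View pics/w1.png

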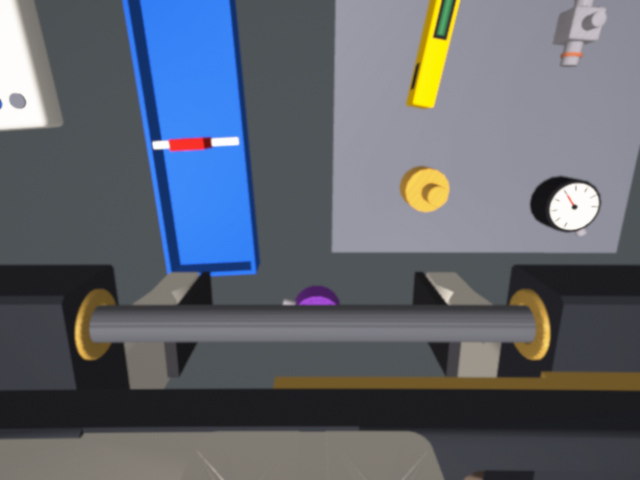

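View pics/w2.png

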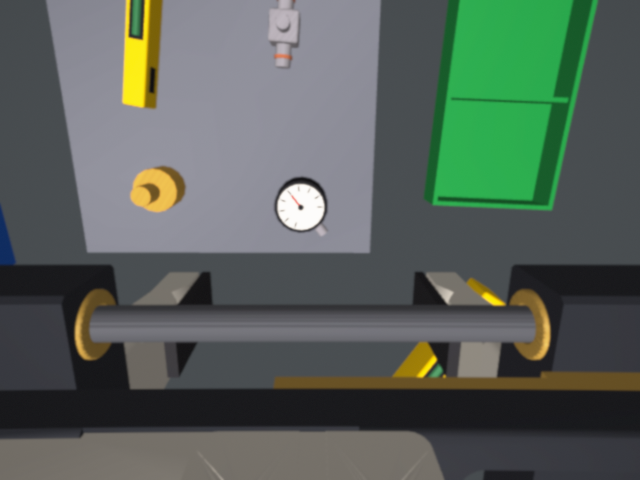

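The first wrist view shows the tab at (188,144), weight knob (437,193) and gauge (574,207). The second shows the gauge (301,207), connector cube (284,25), weight (155,190), and the green middle wall from (452,98) to (567,100). Now I convert these to positions.

```bash
cat > m2.py <<'E'
from h import *
import pickle
cams=pickle.load(open("cams.pkl","rb"))
ims=[cv2.imread(f"pics/w{i}.png")[:,:,::-1].copy() for i in(1,2)]
def show(n,i,lo,hi,z,amin=15,roi=None,k=3):
    m,cs=blobs(ims[i],lo,hi,amin,roi)
    for c in cs[:k]:
        P=onz(c.reshape(-1,2),z,cams[i]);r=rect(P);print(n,i+1,c.reshape(-1,2).mean(0),r[0],"%.1f %.1f yaw %.3f"%r[1:])
show("red",0,(0,150,60),(8,255,255),58,20,(140,120,250,170))
show("white",0,(0,0,120),(180,60,255),32,20,(140,120,250,170))
show("blue",0,(100,150,60),(125,255,255),32,500,(110,0,270,275),1)
for i,roi in((0,(540,170,620,240)),(1,(270,170,330,225))):
    show("gaugeface",i,(0,0,120),(180,70,255),30,300,(roi),1)
    show("gaugeblack",i,(0,0,0),(180,255,45),30,300,(roi),1)
show("stem",1,(0,0,120),(180,70,255),15,5,(314,222,335,240),1)
show("weight",0,(12,100,60),(28,255,255),28,50,(395,160,460,220),1)
show("weight",1,(12,100,60),(28,255,255),28,50,(125,160,190,220),1)
show("conn",1,(0,0,110),(180,40,255),26,20,(262,0,310,80),2)
show("green",1,(50,120,40),(85,255,255),32,100,(420,0,620,260),1)
# knob by circles
for i,roi in((0,(395,160,460,220)),(1,(125,160,190,220))):
    x0,y0,x1,y1=roi;g=cv2.resize(ims[i][y0:y1,x0:x1],None,fx=6,fy=6,interpolation=cv2.INTER_CUBIC)
    cv2.imwrite(f"pics/wt{i}.png",g[:,:,::-1])
a=cv2.resize(ims[1][0:80,255:320],None,fx=6,fy=6,interpolation=cv2.INTER_CUBIC)
b=cv2.imread("pics/wt0.png");c=cv2.imread("pics/wt1.png")
H=480;b,c=[cv2.copyMakeBorder(q,0,H-q.shape[0],0,0,0) for q in(b,c)]
cv2.imwrite("pics/crops.png",cv2.resize(np.hstack([a[:,:,::-1],b,c]),None,fx=.65,fy=.65))
E
python3 m2.py
```

```text
red 1 [189.292 143.64 ] [509.759 274.524] 33.3 6.6 yaw -1.567
white 1 [224.076 141.091] [511.222 250.712] 25.1 6.8 yaw -1.514
white 1 [160.233 144.651] [508.065 309.218] 14.8 8.0 yaw -1.567
blue 1 [194.955 132.416] [503.554 275.498] 246.7 92.8 yaw 0.054
gaugeface 1 [579.022 203.004] [451.591 -82.694] 85.0 66.6 yaw -1.570
gaugeblack 1 [551.071 197.9  ] [457.01  -53.794] 46.1 28.7 yaw -0.267
gaugeface 2 [300.316 205.519] [453.    -77.413] 45.1 38.8 yaw -1.569
stem 2 [325.045 231.507] [ 423.055 -100.686] 20.4 17.8 yaw -1.569
weight 1 [424.626 188.244] [466.622  64.811] 46.0 42.0 yaw 1.570
weight 2 [156.8   188.743] [467.285  57.468] 46.4 46.3 yaw -0.420
conn 2 [285.563  39.213] [596.178 -64.816] 62.1 41.7 yaw -0.001
green 2 [506.811  99.224] [ 538.769 -258.183] 176.3 122.1 yaw -0.045
```

View pics/crops.png

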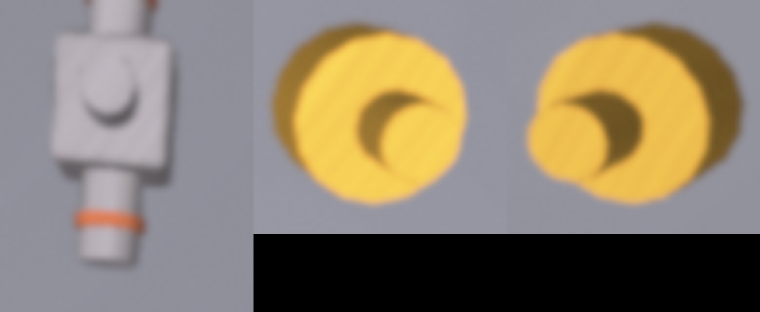

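```bash
cat > m3.py <<'E'
from h import *
import pickle
cams=pickle.load(open("cams.pkl","rb"))
ims=[cv2.imread(f"pics/w{i}.png")[:,:,::-1].copy() for i in(1,2)]
print("knob",onz([(437.5,196.8)],60,cams[0]),onz([(140,196.3)],60,cams[1]))
print("base",onz([(426.8,189.9)],28,cams[0]),onz([(155.1,189.9)],28,cams[1]))
c=np.array([(57,34),(171,39),(167,166),(53,160)])/3.9+[255-.4,-.4]
print("conn",onz(c,26,cams[1]),onz([c.mean(0)],26,cams[1]))
for i,roi in((0,(535,165,625,245)),(1,(265,165,337,240))):
    m,cs=blobs(ims[i],(0,0,0),(180,255,60),100,roi)
    c=cs[0].reshape(-1,2);P=onz(c,30,cams[i])[:,:2]
    print("g",i,cv2.minEnclosingCircle(np.float32(P)),cv2.fitEllipse(np.float32(P)))
x0,y0=255,165
cv2.imwrite("pics/g.png",cv2.resize(ims[1][165:245,255:345],None,fx=7,fy=7,interpolation=cv2.INTER_CUBIC)[:,:,::-1])
E
python3 m3.py
python3 - <<'E'
from h import *
import pickle
cams=pickle.load(open("cams.pkl","rb"))
bot.move_ptp([560,-110,240],down(0)); bot.pause(0.15)
s=bot.read_state(); im=bot.camera("wrist"); cams.append(campose("wrist",s)); cv2.imwrite("pics/w3.png",im[:,:,::-1])
bot.move_ptp([540,190,240],down(0)); bot.pause(0.15)
s=bot.read_state(); im=bot.camera("wrist"); cams.append(campose("wrist",s)); cv2.imwrite("pics/w4.png",im[:,:,::-1])
pickle.dump(cams,open("cams.pkl","wb"));print(s['t'],s['tcp_pos'])
E
```

```text
knob [[465.121  61.8    60.   ]] [[465.635  61.073  60.   ]]
base [[466.079  62.136  28.   ]] [[466.167  60.369  28.   ]]
conn [[620.927 -51.966  26.   ]
 [620.023 -76.738  26.   ]
 [594.938 -75.637  26.   ]
 [596.086 -50.346  26.   ]] [[608.134 -63.671  26.   ]]
g 0 ((455.0467529296875, -62.1876220703125), 25.978673934936523) ((452.78204345703125, -68.45469665527344), (45.74293518066406, 60.101051330566406), 155.98696899414062)
g 1 ((460.01171875, -79.02237701416016), 22.34632682800293) ((438.74951171875, -74.50122833251953), (55.118064880371094, 77.52630615234375), 77.56546783447266)
5.325 [540.327 188.752 240.088]
```

View pics/g.png

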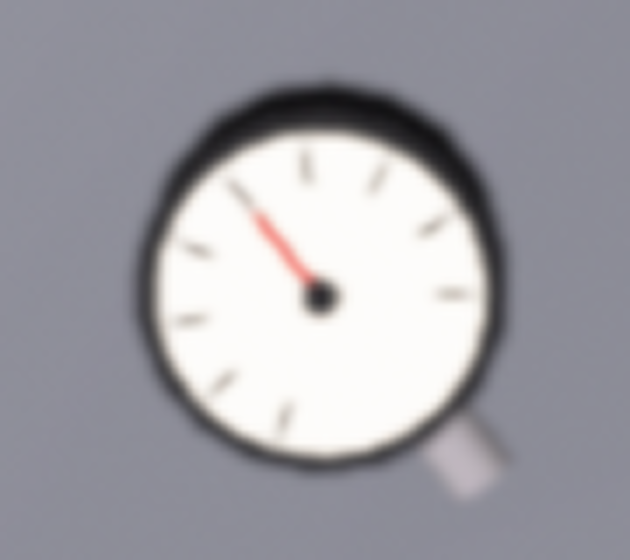

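View pics/w3.png

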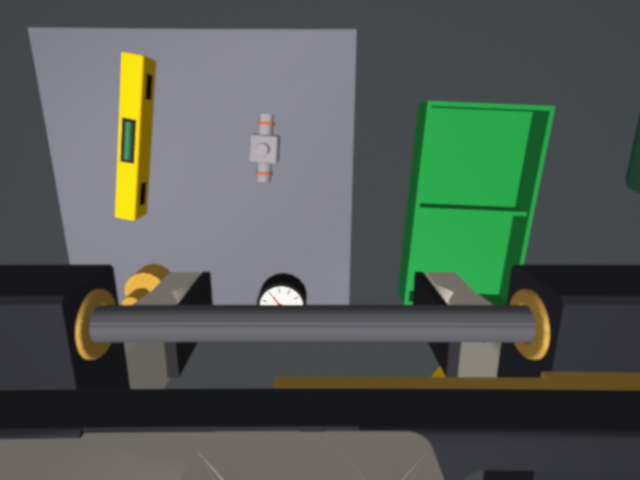

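View pics/w4.png

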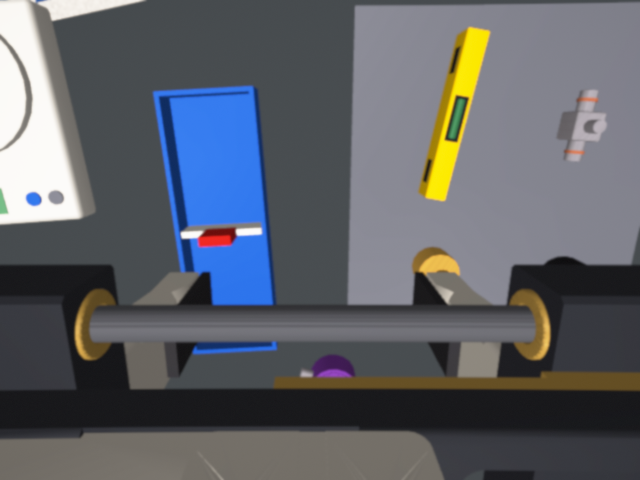

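```bash
cat > m4.py <<'E'
from h import *
import pickle
cams=pickle.load(open("cams.pkl","rb"))
ims=[cv2.imread(f"pics/w{i}.png")[:,:,::-1].copy() for i in(1,2,3,4)]
def vial(im,cam,roi,n):
    m,cs=blobs(im,(60,80,30),(90,255,140),10,roi)
    c=cs[0].reshape(-1,2);r=rect(onz(c,30,cam));print("vial",n,c.mean(0),r)
vial(ims[2],cams[2],(110,110,145,170),3);vial(ims[3],cams[3],(440,90,475,150),4)
t=cv2.imread("pics/top0.png")[:,:,::-1].copy();vial(t,campose("top"),(280,200,300,235),"top")
print("gauge",onz([(300.5,206.4)],30,cams[1]),"stem tip",onz([(323.4,233.1)],14,cams[1]))
print("gauge w1",onz([(574,207)],30,cams[0]))
def z(i,roi,f,n):
    x0,y0,x1,y1=roi
    return cv2.resize(ims[i][y0:y1,x0:x1],None,fx=f,fy=f,interpolation=cv2.INTER_CUBIC)[:,:,::-1]
a=z(0,(145,120,255,170),6,"");b=z(3,(175,210,285,260),6,"")
cv2.imwrite("pics/tab.png",np.vstack([a,b]))
a=z(2,(240,105,295,190),6,"");b=z(3,(555,80,615,165),6,"")
cv2.imwrite("pics/con.png",np.hstack([a,b]))
print("W w/cam pos",[c[0][:3,3] for c in cams])
for n,i,px in(("blue far corners",3,[(155,93),(256,87)]),("blue near w4",3,[(275,348)]),("blue near w1",0,[(168,273),(257,272)]),("green far",2,[(423,103),(553,106)]),("green near w2",1,[(428,205),(553,208)])):
    print(n,onz(px,32,cams[i])[:,:2].tolist())
E
python3 m4.py
```

```text
vial 3 [127.356 140.23 ] (array([616.004,  59.23 ]), 34.73283386230469, 7.4642839431762695, np.float32(-0.1726641))
vial 4 [456.275 118.253] (array([615.861,  59.341]), 35.40107727050781, 7.920628547668457, np.float32(-0.17189875))Traceback (most recent call last):
  File "m4.py", line 9, in <module>
    t=cv2.imread("pics/top0.png")[:,:,::-1].copy();vial(t,campose("top"),(280,200,300,235),"top")
                                                   ~~~~^^^^^^^^^^^^^^^^^^^^^^^^^^^^^^^^^^^^^^^^^^
  File "m4.py", line 7, in vial
    c=cs[0].reshape(-1,2);r=rect(onz(c,30,cam));print("vial",n,c.mean(0),r)
      ~~^^^
IndexError: list index out of range
```

```bash
sed -i '/^t=cv2/d' m4.py; python3 m4.py
```

```text
vial 3 [127.356 140.23 ] (array([616.004,  59.23 ]), 34.73283386230469, 7.4642839431762695, np.float32(-0.1726641))
vial 4 [456.275 118.253] (array([615.861,  59.341]), 35.40107727050781, 7.920628547668457, np.float32(-0.17189875))
gauge [[450.934 -77.463  30.   ]] stem tip [[ 420.104 -100.07    14.   ]]
gauge w1 [[449.886 -77.301  30.   ]]
W w/cam pos [array([524.812, 170.69 , 397.056]), array([525.162, -88.857, 397.236]), array([ 629.184, -109.626,  397.474]), array([610.067, 188.564, 397.36 ])]
blue far corners [[637.9453943381502, 327.0557135270552], [643.028226298049, 238.12040670978797]]
blue near w4 [[384.82552952624405, 228.3612458337243]]
blue near w1 [[383.41049485634375, 314.0510646627829], [384.4379962304267, 225.72574617609763]]
green far [[648.6292447715864, -207.51672574341444], [645.5317344948812, -321.9771449701917]]
green near w2 [[452.8393390733615, -198.48364238585205], [449.9988292339297, -316.17293006311496]]
```

View pics/tab.png

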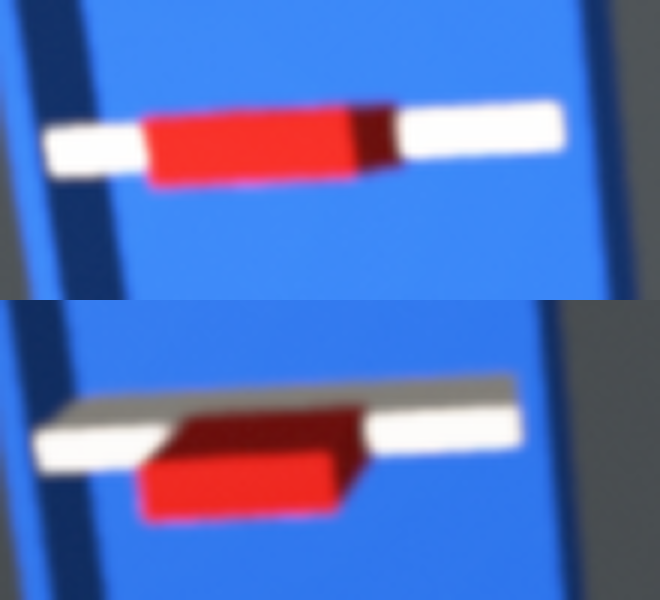

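View pics/con.png

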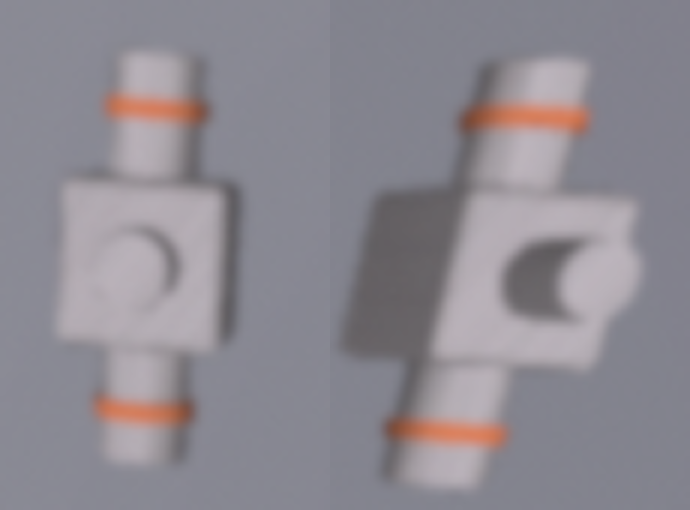

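```bash
cat > m5.py <<'E'
from h import *
import pickle
cams=pickle.load(open("cams.pkl","rb"))
def cr(p,f,o): return np.array(p,float)/f+np.array(o)-.4
print("tab w1",onz(cr([(251,147.5)],6,(145,120)),58,cams[0]),"w4",onz(cr([(239.5,187.7)],6,(175,210)),58,cams[3]))
c=cr([(65,180),(222,187),(217,350),(58,337)],6,(240,105));P=onz(c,26,cams[2])
print("conn w3",P.mean(0)); e=(P[1]-P[0]+P[2]-P[3]);f=(P[0]-P[3]+P[1]-P[2]);print(np.linalg.norm(e)/2,np.arctan2(e[1],e[0])+np.pi/2,np.linalg.norm(f)/2,np.arctan2(f[1],f[0]))
n=onz(cr([(158,55),(143,460)],6,(240,105)),13,cams[2]);d=n[0]-n[1];print("nozzle ax",np.arctan2(d[1],d[0]),np.linalg.norm(d),n.mean(0))
print("branch w3",onz(cr([(133,275)],6,(240,105)),39,cams[2]),"w4",onz(cr([(600-330,282)],6,(555,80)),39,cams[3]))
E
python3 m5.py
```

```text
tab w1 [[509.608 277.172  58.   ]] w4 [[509.903 277.339  58.   ]]
conn w3 [608.785 -63.572  26.   ]
24.47962009386387 -0.06092432518727975 24.324389928598006 -0.07138369772949432
nozzle ax -0.06999829943459095 63.65372137906607 [608.4   -63.548  13.   ]
branch w3 [[607.921 -64.002  39.   ]] w4 [[608.068 -62.732  39.   ]]
```

Positions agree across views to within about 2 mm:

| Thing | Measured (mm) | Yaw (rad) |
|---|---|---|
| Tab | (509.7, 277.2), z 58 | – |
| Level | (615.5, 59.2) | -0.172 |
| Weight | (465.5, 61.3) | – |
| Gauge | (450.5, -77.4), stem measures 38.2 | 0.633 |
| Connector | (608.3, -63.6), length 63.7 | -0.067 |
| Blue tray | (512, 277) | 0.053 |
| Green tray | (550, -261.3) | -0.042 |

Divider first. I'll pull it gently along +x and watch the force to find the tray's +x sign.

```bash
cat >> h.py <<'E'
def best_yaw(p,yaw):
    q0=bot.read_state()['joint_pos'];best=None
    for y in(yaw,yaw+np.pi,yaw-np.pi):
        q=bot.solve_ik(p,down(y))
        if q is None: continue
        c=np.abs(np.array(q)-q0).max()
        if best is None or c<best[0]: best=(c,y)
    return best[1]
def jaw(ang): return ang+np.pi/2   # tool yaw for jaw axis along world angle ang
def st(): 
    s=bot.read_state();print("t%.2f"%s['t'],s['tcp_pos'],"F",s['contact_force'],"w%.2f"%s['width']);return s
E
python3 - <<'E'
from h import *
yaw=best_yaw([509.7,277.2,110],jaw(.053));print(yaw)
bot.move_gripper(40,15)
bot.move_ptp([509.7,277.2,100],down(yaw));st()
bot.line_to([509.7,277.2,36],120);bot.pause(.1);st()
bot.move_gripper(0,15);bot.pause(.1);st()
d=np.array([np.cos(.053),np.sin(.053)])
for k in(4,8,12):
    p=np.r_[np.array([509.7,277.2])+k*d,36];bot.line_to(p,40);st()
E
```

```text
1.6237963267948965
t7.64 [510.009 277.289 100.384] F [-0.438  0.002  0.163] w40.23
t8.43 [510.307 277.713  37.014] F [-0.561  0.106 -1.299] w40.23
t9.12 [509.745 277.284  36.124] F [-0.535 -0.186  1.445] w9.94
t9.38 [514.144 277.51   36.137] F [ 0.49  -1.115  2.989] w9.97
t9.62 [518.283 277.722  36.126] F [ 0.683 -0.469  1.719] w9.58
t9.88 [522.196 277.914  36.09 ] F [ 1.146 -0.983  2.273] w9.78
```

```bash
python3 - <<'E'
from h import *
d=np.array([np.cos(.053),np.sin(.053)])
for k in(16,19,22,26):
    p=np.r_[np.array([509.7,277.2])+k*d,36];bot.line_to(p,40);st()
bot.pause(.15);st()
cv2.imwrite("pics/s1.png",bot.camera("scene")[190:280,350:470,::-1].repeat(5,0).repeat(5,1))
E
```

```text
t10.12 [526.187 278.169  36.12 ] F [ 1.6   -0.82   2.979] w9.80
t10.38 [528.974 278.276  36.117] F [ 1.899 -0.267  3.538] w10.03
t10.62 [531.868 278.432  36.102] F [1.309 0.392 4.396] w10.00
t10.88 [535.935 278.657  36.09 ] F [ 0.926 -0.617  3.277] w10.07
t11.03 [535.933 278.696  36.103] F [ 1.881 -0.639  3.788] w9.68
```

View pics/s1.png

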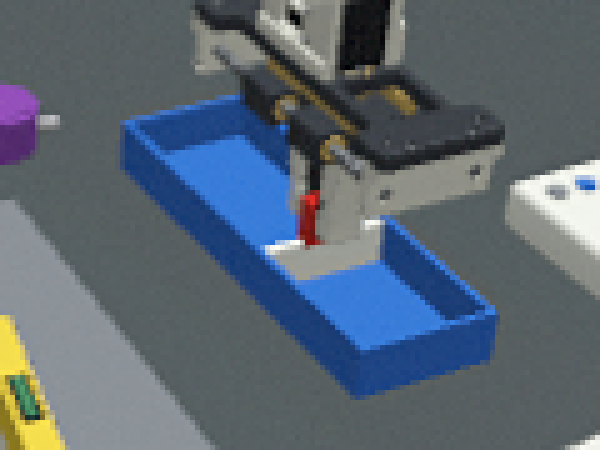

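The crop shows the tab moved with the jaws towards the far (+x) end. It travelled 26 mm with no stop, so the tray's +x is world +x. I continue to about 60 mm of value.

```bash
python3 - <<'E'
from h import *
import pickle
d=np.array([np.cos(.053),np.sin(.053)])
p=np.r_[np.array([509.7,277.2])+50*d,36];bot.line_to(p,60);bot.pause(.1);st()
bot.move_gripper(30,15);st()
bot.line_to(p+[0,0,70],200)
# view from lower x
bot.move_ptp([475,250,240],down(0));bot.pause(.15)
s=bot.read_state();im=bot.camera("wrist");cam=campose("wrist",s);pickle.dump(cam,open("cam5.pkl","wb"))
cv2.imwrite("pics/w5.png",im[:,:,::-1]);st()
E
```

```text
t11.72 [559.868 279.962  36.11 ] F [ 0.506 -0.68   4.889] w9.99
t12.32 [559.529 279.808  35.899] F [-0.556  0.513 -0.02 ] w30.07
t14.53 [474.991 249.946 239.524] F [ 0.177  0.391 -0.391] w30.00
```

View pics/w5.png

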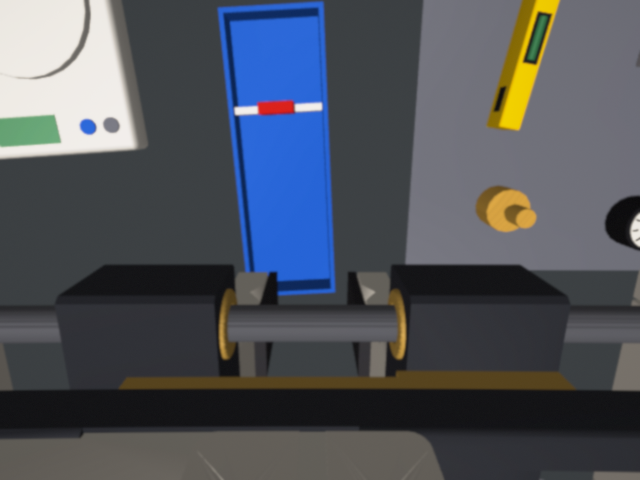

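The divider plate is at row ~108, with the tray's inner ends at about row 14 and row 284. I measure the compartments at rim height and refine the tray pose.

```bash
python3 - <<'E'
from h import *
import pickle
cam=pickle.load(open("cam5.pkl","rb"));im=cv2.imread("pics/w5.png")
def c(x0,y0,x1,y1,f): return cv2.resize(im[y0:y1,x0:x1],None,fx=f,fy=f,interpolation=cv2.INTER_CUBIC)
cv2.imwrite("pics/w5c.png",np.vstack([c(210,0,340,30,5),c(210,90,340,125,5),c(210,265,340,305,5)]))
print(onz([(219,10),(322,4),(333,291)],32,cam)[:,:2].tolist(),onz([(235,110),(322,105)],30,cam)[:,:2].tolist())
E
```

```text
[[637.2841840710227, 327.6534908097986], [641.889022810085, 241.8963719217442], [384.10090550114137, 229.03358210203257]] [[558.1997508050893, 319.0572619916823], [562.5311483260259, 241.27864505434053]]
```

View pics/w5c.png

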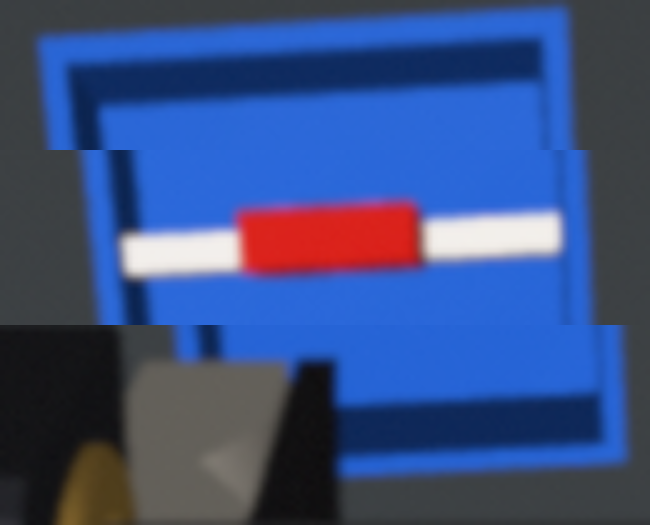

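```bash
python3 - <<'E'
from h import *
import pickle
cam=pickle.load(open("cam5.pkl","rb"))
C=onz([(217.2,7.2),(323.2,1.2),(335,292)],32,cam)[:,:2]
D=onz([(234,111),(321.6,106)],29,cam)[:,:2]
e=C[1]-C[2];yaw=np.arctan2(e[1],e[0]);w=C[0]-C[1];ctr=(C[0]+C[2])/2
ax=np.array([np.cos(yaw),np.sin(yaw)])
print(C,D,"len",np.hypot(*e),"wid",np.hypot(*w),"yaw",yaw,np.arctan2(-w[0],w[1]),"ctr",ctr,"div local x",(D.mean(0)-ctr)@ax)
E
```

```text
[[639.345 329.008]
 [643.941 240.917]
 [383.014 227.003]] [[557.379 320.188]
 [561.73  241.607]] len 261.2975786614173 wid 88.21083744789799 yaw 0.05327490755405955 0.05212833594135563 ctr [511.179 278.005] div local x 48.4608669304679
```

Tray: 261.3 x 88.2 mm, centre (511.2, 278.0), yaw 0.053, divider at local x 48.5, so the long compartment is 172 mm. Now the level.

```bash
cat >> h.py <<'E'
def pick(xy,z,yaw,opening,force,w,ztop=140):
    yaw=best_yaw([*xy,ztop],yaw)
    bot.move_gripper(opening,force)
    bot.move_ptp([*xy,ztop],down(yaw))
    bot.line_to([*xy,z+25],200); bot.line_to([*xy,z],80); bot.pause(.05)
    bot.move_gripper(max(w-6,0),force); bot.pause(.1); s=st()
    bot.line_to([*xy,z+6],60); bot.line_to([*xy,ztop],200); st()
    return yaw
def lower(xy,z0,zmin,thr=3.0):
    bot.pause(.25)
    F0=np.mean([bot.read_state()['contact_force'][2] for _ in range(3)])
    z=z0
    while z>zmin:
        z-=.7; bot.line_to([*xy,z],25); bot.pause(.04)
        f=bot.read_state()['contact_force'][2]-F0
        if f>thr: break
    print("lowered to",z,"dF",f); return z
E
python3 - <<'E'
from h import *
y=pick((615.5,59.2),8,-.172,44,25,20)
print("yaw",y)
cv2.imwrite("pics/w6.png",bot.camera("wrist")[:,:,::-1])
E
```

```text
t17.87 [615.613  59.203   8.222] F [ 0.516 -0.96   2.125] w20.04
t18.90 [614.542  59.028 138.724] F [-0.426  0.224 -2.437] w19.34
yaw -0.172
```

View pics/w6.png

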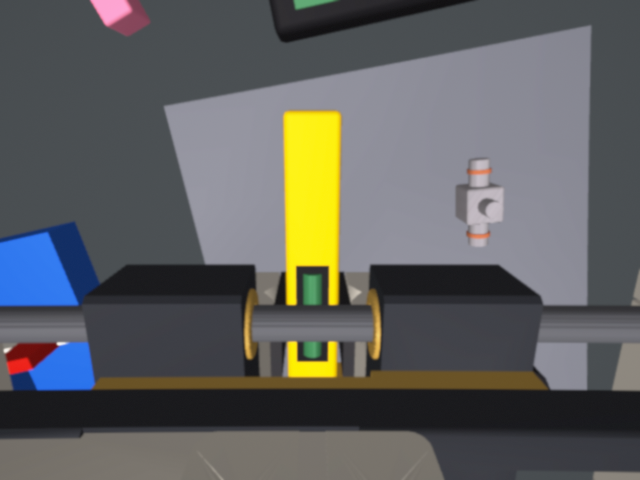

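```bash
python3 - <<'E'
from h import *
s=st();cam=campose("wrist",s)
Z=s['tcp_pos'][2]+22
P=onz([(285,113),(339,113),(313,313),(291,375),(339,375)],Z,cam)-s['tcp_pos']
print(P@R.from_quat(s['eef_rot']).as_matrix())
E
```

```text
t18.95 [614.349  58.93  138.219] F [ 0.165 -0.604 -2.199] w20.03
[[ 73.85   -8.962 -22.202]
 [ 73.844   8.874 -22.183]
 [  1.22    0.307 -22.003]
 [-25.752  -8.417 -21.942]
 [-25.754  10.632 -21.922]]
```

The level is held square and centred: far end at tool x 73.9, vial at 1.2. I place it now.

```bash
python3 - <<'E'
from h import *
xy=(470.5,275.8)
bot.move_ptp([*xy,120],down(.053))
bot.line_to([*xy,45],180);bot.line_to([*xy,16],50)
z=lower(xy,16,10.5); st()
bot.move_gripper(28); bot.pause(.1);st()
bot.line_to([*xy,60],150)
bot.line_to([*xy,140],250)
import pickle
s=bot.read_state();
bot.move_ptp([430,230,240],down(0));bot.pause(.15)
s=bot.read_state();im=bot.camera("wrist");pickle.dump(campose("wrist",s),open("cam7.pkl","wb"))
cv2.imwrite("pics/w7.png",im[:,:,::-1]);st()
E
```

```text
lowered to 11.800000000000004 dF 7.236243136975059
t23.27 [470.576 275.849  12.175] F [-2.558 -0.798  5.484] w20.16
t23.81 [470.501 275.775  11.715] F [ 0.276 -0.183  0.018] w28.08
t25.49 [429.652 229.72  238.326] F [-0.048  0.087  0.2  ] w28.02
```

View pics/w7.png

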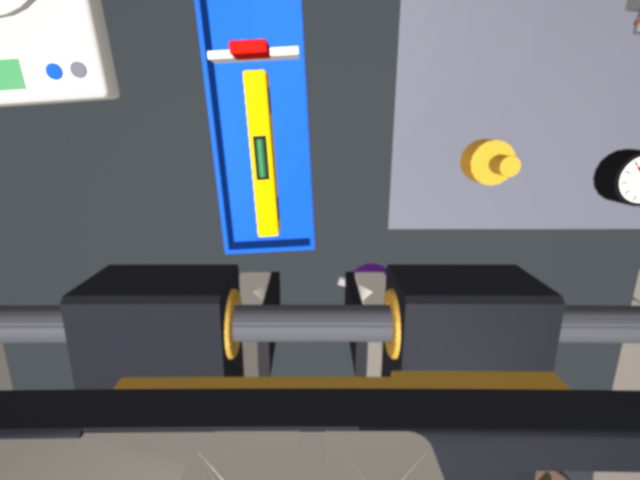

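The level lies flat between the plate (row 55) and the near wall (row 245), with gaps at both ends. Now the weight.

```bash
python3 - <<'E'
from h import *
y=pick((465.4,61.4),39,.053,42,40,18,150);print(y)
xy=(600.6,282.8)
bot.move_ptp([*xy,150],down(.053));st()
bot.line_to([*xy,70],180);bot.line_to([*xy,46],50)
z=lower(xy,46,41); st()
bot.move_gripper(40); bot.pause(.1);st()
bot.line_to([*xy,90],120)
bot.line_to([*xy,150],250)
import pickle
bot.move_ptp([510,200,240],down(0));bot.pause(.15)
s=bot.read_state();im=bot.camera("wrist");pickle.dump(campose("wrist",s),open("cam8.pkl","wb"))
cv2.imwrite("pics/w8.png",im[:,:,::-1]);st()
E
```

```text
t28.54 [465.524  61.254  39.18 ] F [ 0.532 -2.197  3.764] w16.91
t29.47 [464.447  61.182 148.857] F [ 0.548 -0.761 -4.982] w16.97
0.053
t30.48 [599.932 282.232 148.446] F [-0.541 -0.268 -4.183] w16.78
lowered to 42.499999999999986 dF 8.976833053960195
t33.42 [600.836 282.892  43.248] F [-2.854 -0.961  4.668] w16.73
t34.16 [600.612 282.823  42.446] F [0.349 0.031 0.695] w40.06
t35.95 [510.013 200.179 238.416] F [-0.313  0.285 -0.214] w40.35
```

View pics/w8.png

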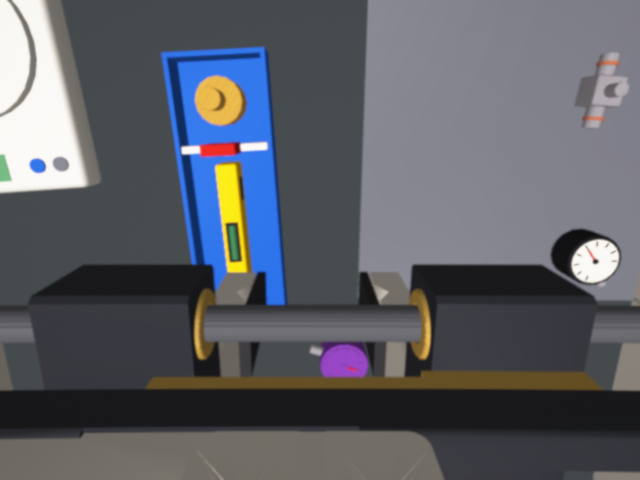

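The weight stands upright at (219,100) in the short compartment, clear of the walls and plate. Now the gauge.

```bash
python3 - <<'E'
from h import *
import pickle
y=pick((450.7,-77.4),8,.633,76,25,52,120);print(y)
xy=(501.5,-259.3)
bot.move_ptp([*xy,110],down(y));st()
bot.line_to([*xy,45],180);bot.line_to([*xy,16],50)
z=lower(xy,16,10.5); st()
bot.move_gripper(62); bot.pause(.1);st()
bot.line_to([*xy,60],120)
bot.line_to([*xy,130],250)
bot.move_ptp([490,-130,240],down(0));bot.pause(.15)
s=bot.read_state();im=bot.camera("wrist");pickle.dump(campose("wrist",s),open("cam9.pkl","wb"))
cv2.imwrite("pics/w9.png",im[:,:,::-1]);st()
E
```

```text
t39.65 [450.838 -77.382   8.194] F [-0.266  0.31   5.198] w51.29
t40.58 [449.91  -77.403 119.044] F [-0.884 -0.312 -0.848] w51.32
0.633
t41.37 [ 500.341 -259.658  108.027] F [-1.02   0.214 -2.256] w51.44
lowered to 11.800000000000004 dF 7.208051025191747
t44.61 [ 501.59  -259.324   12.216] F [-1.678  1.696  5.544] w51.35
t45.18 [ 501.478 -259.3     11.721] F [ 0.269  0.743 -0.051] w62.22
t47.23 [ 489.628 -130.601  238.772] F [ 0.221 -0.409  0.325] w62.18
```

View pics/w9.png

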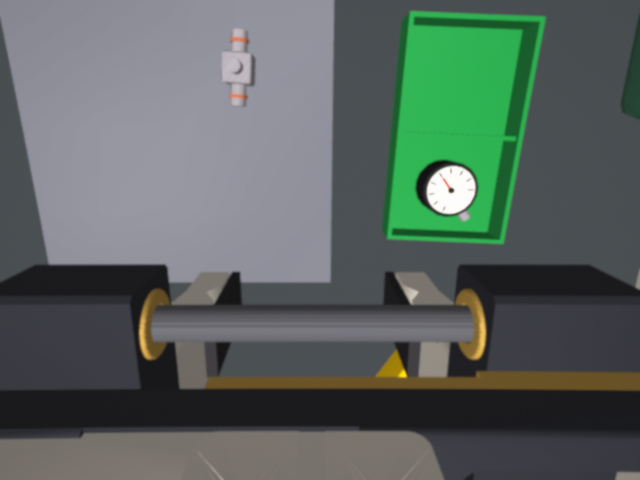

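The gauge lies face up at (450,190) in the near compartment, clear of the walls. Now the connector.

```bash
python3 - <<'E'
from h import *
import pickle
y=pick((608.3,-63.6),6,-.067,50,25,26,130);print(y)
xy=(598.5,-263.3)
bot.move_ptp([*xy,110],down(y+.025));st()
bot.line_to([*xy,45],180);bot.line_to([*xy,14],50)
z=lower(xy,14,8.5); st()
bot.move_gripper(42); bot.pause(.1);st()
bot.line_to([*xy,60],120)
bot.line_to([*xy,150],250)
bot.move_ptp([490,-130,240],down(0));bot.pause(.15)
im=bot.camera("wrist");cv2.imwrite("pics/w10.png",im[:,:,::-1]);st()
bot.move_ptp([400,400,260],down(0.3));bot.pause(.2)
for n in("top","scene"): cv2.imwrite(f"pics/{n}1.png",bot.camera(n)[:,:,::-1])
st()
E
```

```text
t50.23 [608.448 -63.589   6.216] F [-0.383 -0.064  1.565] w25.66
t51.22 [607.379 -63.567 128.809] F [-0.122  0.902 -0.912] w25.74
-0.067
t52.03 [ 597.68  -263.67   108.447] F [-0.608  0.478 -1.302] w25.64
lowered to 9.800000000000004 dF 5.298495813233219
t55.31 [ 598.654 -263.344   10.25 ] F [-0.991  0.309  4.706] w25.69
t55.96 [ 598.485 -263.29     9.77 ] F [-0.051 -0.08  -0.12 ] w41.96
t58.03 [ 490.121 -130.535  238.762] F [ 0.483 -1.191 -0.062] w41.91
t60.27 [400.342 399.598 260.046] F [-0.723  0.309 -0.471] w42.23
```

View pics/w10.png

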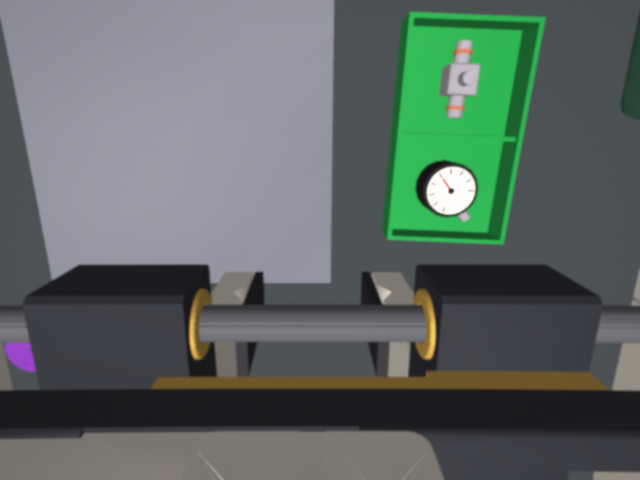

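View pics/top1.png

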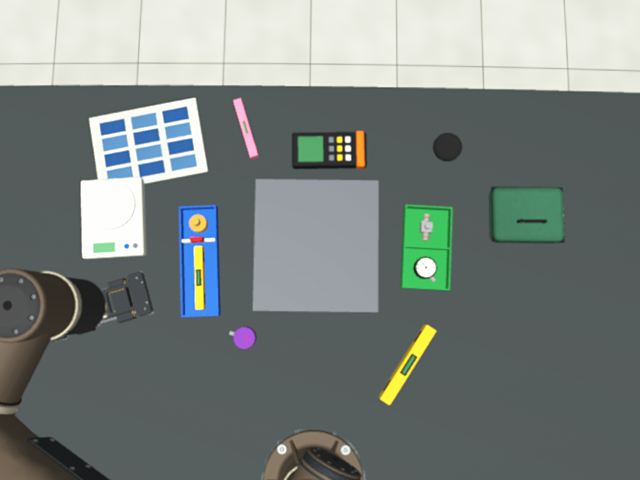

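View pics/scene1.png

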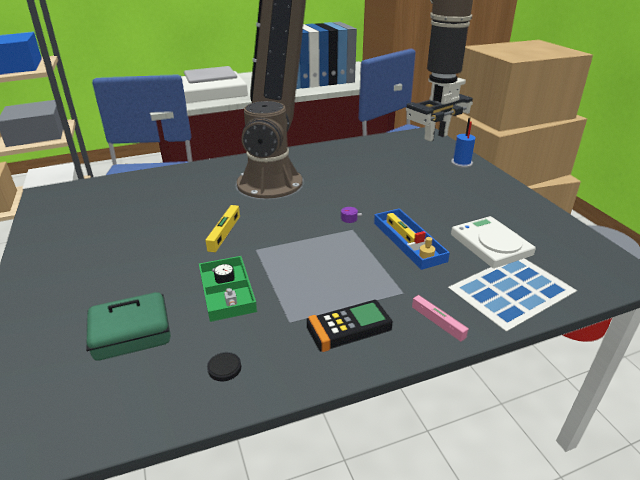

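All four items sit upright in their compartments: level (199,278), weight (198,223), connector (427,227) and gauge (426,268) in the top view. The meter and scale haven't moved, and the arm is clear.

```bash
python3 - <<'E'
from h import *
bot.pause(.2); st(); print(bot.close_job())
E
```

```text
t60.48 [400.104 399.899 260.011] F [-0.347  0.066 -0.487] w41.80
the job is handed in; nothing more can be done
None
```

Both kits are made up and the job is handed in, at about 60 s of the 123 s allowed.

- **Scale kit (blue tray):** I slid the divider along +x to about 60 mm, which makes the long compartment about 172 mm. The small yellow level lies flat in it, with a gap at each end. The brass weight stands in the short compartment.
- **Pressure kit (green tray):** The gauge is face up in the near compartment, and the T-connector is branch up in the far one.
- **How things were set down:** Each item was lowered until light contact, about 5–9 N, and then released at the expected floor height.

**Last checks:** In the final top, scene and wrist pictures all four items are upright and clear of the walls. The meter, scale and look-alikes look unmoved, and the arm was clear of everything.

**Disagreements:** The top and wrist cameras differed by about 2 mm, so I used the wrist values. The images could not show which way the blue tray's +x pointed. A gentle pull settled it: the divider ran 26 mm with no stop.

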